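# Load the work light's battery carrier

### The arm

A 6-joint arm with a two-finger parallel gripper is mounted at the origin on the work surface. World frame = base frame: x ahead of the robot, y to its left, z up, the work surface at z = 0. Lengths are in m, angles in rad, forces in N, time in s.
With the tool pointing down it reaches from about 0.35 to 0.85 m from the base axis. Payload 8.1 kg.
Tool frame: the origin (TCP) lies where the fingers leave the gripper's body, on its centre line; the fingertips stand 84 mm ahead of it and the grasp point (between the pads) lies 65 mm ahead of it; x points along the fingers, z is the direction in which the jaws open and shut, and the axes are right-handed (so a half turn about x gives the same grasp; the last joint's range is limited). The gripper opens to 93 mm and grips with 3 to 60 N. Pads are 15 mm wide; open, the fingers measure 128 mm over their backs; the gripper's body (75 mm by 188 mm) begins 65 mm behind the grasp point.
Start: joints at [1.153, 0.13, 1.488, -0, 1.523, -0.085], TCP at [0.196, 0.567, 0.303] pointing down, gripper open.
Joint ranges: [-2.96, 2.96], [-0.89, 2.26], [0.02, 2.5], [-1.34, 4.48], [0, 2.73], [-2.66, 2.66]. Speed limits (rad/s): [2.39, 2.39, 2.79, 3.14, 3.14, 3.14].

### API

Orientations are given as a 3x3 rotation matrix whose columns are the frame's x, y, z axes.
In Python, from bench import sense, snapshot, sign_off gives the robot as it stands. The module is installed in compiled form; this text tells all that it offers.
- The arm moves only by the tool step_arm, never from a script. Its argument "rows" is a list of rows, each a list of 7 numbers: the shift along the tool's x, y, z in cm, then the turn, a rotation vector about the tool's x, y, z in degrees, then the gripper's target within -1 to 1 (fully open at 1, half-way at 0, shut at -1). In form: [[x, y, z, rx, ry, rz, gripper], ...]. A call has 1 to 12 rows; each row is the pose to reach, as a shift and turn from the pose commanded when the call began, along the tool's axes at that moment; what a row does not reach only later rows make up. A row lasts 1/10 s, in which the tool goes at most 50 mm and 8.59 degrees, less where a joint would pass 70% of its speed; a pose out of reach is approached as far as the arm can. A call with a gripper value outside its range is refused whole. The fingers move at their own pace and stop on an object; "newtons" is the grip in N (left out, the last holds). Time passes only in rows, so rows that repeat a pose let the fingers close. It gives the time, the measured TCP pose, the force and the opening at its end, in the units of the state.
- sense(): the state, without advancing time (a new reading comes with each control period).
- snapshot(name): name is "side" or "top" or "wrist"; returns a dict with "img" (384x512x3 uint8, red, green, blue), "K" (3x3 intrinsics, pixels), "D" ([k1, k2, p1, p2, k3] as OpenCV has them; the pictures are not rectified), "origin" and "attitude" of the camera in the world. Camera axes: x right, y down, z forward; pixel columns grow to the right and rows downward; lengths in m; the calibration is good to about 2 mm. A picture is of the moment at which its call begins. There is no depth.
- sign_off(): hands the job in, once; it reports no verdict.
The state is a dict: "time": time; "joint_positions": joint angles; "joint_vel": joint speeds; "tau": joint torques, N m; "tcp_pos": TCP position; "tool_rot": TCP orientation; "ft_force": force on the tool from outside, world axes, zero at the start; "wrist_torque": the same for the moment, N m; "finger_gap": finger opening in m.
Only numpy, scipy, OpenCV 4.12 (cv2) and the standard library are available. Lean on these libraries where they do the work, as an engineer would, in place of code of your own. Each camera call takes 0.05 s, during which the arm holds its last target.

### The job

Load the two big cells from the wooden rack into the two empty bays of the work light's grey battery carrier, one after the other, either cell in either bay. In each bay the cell's flat end goes under the steel hood and pushes the spring contact back, then the nub end is tipped down until the cell lies fully home and level on its seats with the nub against the fixed brass contact; let go of both cells. Do not crush a spring right to its stop, and leave the wrench, the jar and the angle bracket where they are.

Things in the scene. Friction and masses are not known exactly. Their poses are not given: they have to be found in the camera images.
- carrier: battery carrier, fixed: grey base plate 196 mm (x) by 166 mm (y), 4 mm thick, 14 mm high lips along x = +-98 mm; origin under its centre, z up. Two holders, the bays, lie along its y axis: bay 1 at x = -45 mm (steel hood at its -y end, fixed end wall at +y), bay 2 at x = +45 mm (the reverse). A home cell lies along y, its underside on seats 20 mm above the bench
- bay1_mid (a point): bay 1: middle of a home cell if its holder were centred; the holder is bolted up to 5 mm off either way along y, not measured: feel for it. Axes: the carrier's; hood at the -y end, nub to +y. Black seats 24 mm long at 33.5 mm either side of the cell's middle, side rails 35 mm apart and 8 mm high; the 43 mm between are open for fingers. End wall 45.5 mm from the middle, top 21 mm above the seats
- bay2_mid (a point): bay 2: middle of a home cell if its holder were centred; the holder is bolted up to 5 mm off either way along y, not measured: feel for it. Axes: the carrier's; hood at the +y end, nub to -y. Black seats 24 mm long at 33.5 mm either side of the cell's middle, side rails 35 mm apart and 8 mm high; the 43 mm between are open for fingers. End wall 45.5 mm from the middle, top 21 mm above the seats
- spring1 (a joint): spring contact of bay 1, in m: 0 free, grows as it is pushed away from the end wall; stop at 0.013. A brass disc 18 mm in diameter on the bay's axis, under the hood, 1 N per mm. Free gap from it to the end wall 85 mm, so a 91 mm home cell holds it at about 0.006 (6 N). The hood reaches from 40 mm to 66 mm from the home cell's middle, 44 mm wide inside, roof 41 mm above the seats, 3 mm thick
- spring2 (a joint): spring contact and hood of bay 2, the same as spring1 in its own bay
- cellA_center (a point): first cell: centre, half-way up. One of two identical white cells, cylinders 33 mm in diameter, 91 mm long over all (84 mm body plus a steel nub 16 mm in diameter, 7 mm high, on one end), 160 to 300 g, lying in the wooden rack at the start. y axis: from its flat end to its nub
- cellA_nub (a point): first cell: centre of the nub's end face, 45.5 mm from the cell's centre
- cellA_flat (a point): first cell: centre of the flat end, 45.5 mm from the cell's centre
- cellB_center (a point): second cell: centre, half-way up. One of two identical white cells, cylinders 33 mm in diameter, 91 mm long over all (84 mm body plus a steel nub 16 mm in diameter, 7 mm high, on one end), 160 to 300 g, lying in the wooden rack at the start. y axis: from its flat end to its nub
- cellB_nub (a point): second cell: centre of the nub's end face, 45.5 mm from the cell's centre
- cellB_flat (a point): second cell: centre of the flat end, 45.5 mm from the cell's centre
- rack: wooden rack, fixed: base 196 mm (x) by 120 mm (y), 6 mm thick; origin at the centre of its underside. Two grooves along its y axis at x = -42 and +42 mm hold a cell each, undersides 20 mm above the bench, on seats with side rails 10 mm high, 34 mm apart; 50 mm between the seats are open for fingers down to the base. The nubs point opposite ways
- wrench: bystander: steel wrench 200 mm long lying beyond the work, origin under its middle
- jar: bystander: glass jar 70 mm in diameter, 90 mm high, beyond the work, origin under its centre
- bracket: bystander: steel angle bracket 90 x 60 mm, 74 mm high, beyond the work, origin under its foot
Mind the look-alikes: they are no part of the job. What is shaped like the part that bears cellA_center but orange is not meant.

How it is judged:
On the way:
1. one cell lies home in a bay, the right way round, and has been let go ((((x of cellA_center in the frame of carrier between -0.051 and -0.039 m and y of cellA_nub in the frame of carrier between 0.037 and 0.054 m and z of cellA_nub in the frame of carrier between 0.0325 and 0.0405 m and z of cellA_flat in the frame of carrier between 0.0325 and 0.0405 m and value of joint spring1 between 0.004 and 0.0078 m) and contact force between cellA and the fingers below 0.05 N) or ((x of cellA_center in the frame of carrier between 0.039 and 0.051 m and y of cellA_nub in the frame of carrier between -0.054 and -0.037 m and z of cellA_nub in the frame of carrier between 0.0325 and 0.0405 m and z of cellA_flat in the frame of carrier between 0.0325 and 0.0405 m and value of joint spring2 between 0.004 and 0.0078 m) and contact force between cellA and the fingers below 0.05 N) or ((x of cellB_center in the frame of carrier between -0.051 and -0.039 m and y of cellB_nub in the frame of carrier between 0.037 and 0.054 m and z of cellB_nub in the frame of carrier between 0.0325 and 0.0405 m and z of cellB_flat in the frame of carrier between 0.0325 and 0.0405 m and value of joint spring1 between 0.004 and 0.0078 m) and contact force between cellB and the fingers below 0.05 N) or ((x of cellB_center in the frame of carrier between 0.039 and 0.051 m and y of cellB_nub in the frame of carrier between -0.054 and -0.037 m and z of cellB_nub in the frame of carrier between 0.0325 and 0.0405 m and z of cellB_flat in the frame of carrier between 0.0325 and 0.0405 m and value of joint spring2 between 0.004 and 0.0078 m) and contact force between cellB and the fingers below 0.05 N))), for 0.2 s.
At the end, for the whole second after the job is handed in: one cell in each bay, either cell in either bay: over the bay's line within 6 mm, level on its seats (both ends' centres 32.5 to 40.5 mm above the bench), nub to the end wall, the spring contact held at 4 to 7.8 mm, both cells at rest (under 20 mm/s) and let go ((((x of cellA_center in the frame of carrier between -0.051 and -0.039 m and y of cellA_nub in the frame of carrier between 0.037 and 0.054 m and z of cellA_nub in the frame of carrier between 0.0325 and 0.0405 m and z of cellA_flat in the frame of carrier between 0.0325 and 0.0405 m and value of joint spring1 between 0.004 and 0.0078 m) and (x of cellB_center in the frame of carrier between 0.039 and 0.051 m and y of cellB_nub in the frame of carrier between -0.054 and -0.037 m and z of cellB_nub in the frame of carrier between 0.0325 and 0.0405 m and z of cellB_flat in the frame of carrier between 0.0325 and 0.0405 m and value of joint spring2 between 0.004 and 0.0078 m)) or ((x of cellA_center in the frame of carrier between 0.039 and 0.051 m and y of cellA_nub in the frame of carrier between -0.054 and -0.037 m and z of cellA_nub in the frame of carrier between 0.0325 and 0.0405 m and z of cellA_flat in the frame of carrier between 0.0325 and 0.0405 m and value of joint spring2 between 0.004 and 0.0078 m) and (x of cellB_center in the frame of carrier between -0.051 and -0.039 m and y of cellB_nub in the frame of carrier between 0.037 and 0.054 m and z of cellB_nub in the frame of carrier between 0.0325 and 0.0405 m and z of cellB_flat in the frame of carrier between 0.0325 and 0.0405 m and value of joint spring1 between 0.004 and 0.0078 m))) and linear speed of each of cellA, cellB below 0.02 m/s and contact force between each of cellA, cellB and the fingers below 0.05 N); the robot touches nothing.
It fails at once if spring contact of bay 1 is crushed against its stop (pushed in more than 12.6 mm) (value of joint spring1 above 0.0126 m).
It fails at once if spring contact of bay 2 is crushed against its stop (pushed in more than 12.6 mm) (value of joint spring2 above 0.0126 m).
It fails at once if the wrench is disturbed (moved more than 30 mm) (distance of wrench from where it was at the start of the episode above 0.03 m).
It fails at once if the jar is disturbed (moved more than 30 mm) (distance of jar from where it was at the start of the episode above 0.03 m).
It fails at once if the bracket is disturbed (moved more than 30 mm) (distance of bracket from where it was at the start of the episode above 0.03 m).
It also fails if it takes over 72 s, if anything falls off the work surface, if the arm or the gripper's body presses on something with over 40 N, if the wrist force passes 120 N, or if a joint passes its speed limit or range.

## Working session

There is one attempt and no reset: what is moved stays moved. The work goes in short steps, Python scripts to look and compute and a tool call to move; the robot and the scene stay as the last step left them, time stands still between calls to the robot, and variables do not carry over. Pictures are saved under pics/ and viewed, and the job is handed in when it is done.

Besides the shell and the picture viewer there is one more tool, called as name(argument=value, ...) on one line, values as JSON. step_arm: Moves the arm, as the interface text tells. Its arguments: {"type":"object","properties":{"rows":{"type":"array"},"newtons":{"type":"number"}},"required":["rows"]}

```bash
mkdir -p pics
cat > h.py <<'E'
import numpy as np, cv2
from bench import sense, snapshot
def snap(n,f):
    s=snapshot(n); cv2.imwrite('pics/'+f+'.png',cv2.cvtColor(np.asarray(s['img']),cv2.COLOR_RGB2BGR)); np.savez('pics/'+f+'.npz',**{k:np.asarray(s[k]) for k in s}); return s
def load(f): return dict(np.load('pics/'+f+'.npz'))
def ray(s,uv):
    p=cv2.undistortPoints(np.array(uv,float).reshape(-1,1,2),s['K'],s['D']).reshape(-1,2)
    d=np.c_[p,np.ones(len(p))]@np.asarray(s['attitude']).T
    return np.asarray(s['origin']),d
def onz(s,uv,z):
    o,d=ray(s,uv); t=(z-o[2])/d[:,2]; return o+d*t[:,None]
def proj(s,P):
    R=np.asarray(s['attitude']); o=np.asarray(s['origin']); P=np.atleast_2d(P)
    rv,_=cv2.Rodrigues(R.T); return cv2.projectPoints(P.astype(float),rv,-R.T@o,s['K'],s['D'])[0].reshape(-1,2)
E
python3 - <<'E'
from h import *
for n in('top','side','wrist'):
    s=snap(n,n+'0'); print(n,s['origin'],np.round(s['attitude'],3).tolist(),s['K'][0][0],s['D'])
s=sense();print(s)
E
```

```text
top [0.34723003 0.03132891 1.21746749] [[0.023, -0.982, 0.187], [-1.0, -0.026, -0.016], [0.021, -0.186, -0.982]] 458.19639664771586 [-0.06491505  0.          0.          0.          0.        ]
side [0.51041979 0.90399538 0.63222094] [[-1.0, -0.009, 0.025], [-0.026, 0.538, -0.843], [-0.006, -0.843, -0.538]] 400.77052718037584 [-0.06394966  0.          0.          0.          0.        ]
wrist [0.1304151  0.59019302 0.38423128] [[0.327, 0.915, 0.237], [0.945, -0.316, -0.084], [-0.002, 0.252, -0.968]] 288.2440216989246 [-0.0007625  0.         0.         0.         0.       ]
{'time': 0.15, 'joint_positions': array([ 1.15261580e+00,  1.30967802e-01,  1.48901845e+00,  1.04784202e-06,
        1.52303667e+00, -8.54123006e-02]), 'joint_vel': array([-1.01353348e-03, -2.23735410e-03, -3.37735665e-03,  2.04231452e-04,
       -7.05637756e-04, -2.25763804e-05]), 'tau': array([ 1.08276083e-03, -5.60473895e+01, -4.92336202e+01,  7.70888105e-02,
        3.04848002e-02, -1.23999180e-04]), 'tcp_pos': array([0.1958491 , 0.56679105, 0.3019461 ]), 'tool_rot': array([[-5.81785816e-04, -9.45141644e-01,  3.26660274e-01],
       [-1.30659528e-03,  3.26660769e-01,  9.45140749e-01],
       [-9.99998977e-01,  1.23056709e-04, -1.42496421e-03]]), 'ft_force': array([-0.30263767, -0.01929915,  0.34874879]), 'wrist_torque': array([ 0.00550146, -0.02241344,  0.00956696]), 'finger_gap': 0.09285449543998595}
```

View pics/top0.png

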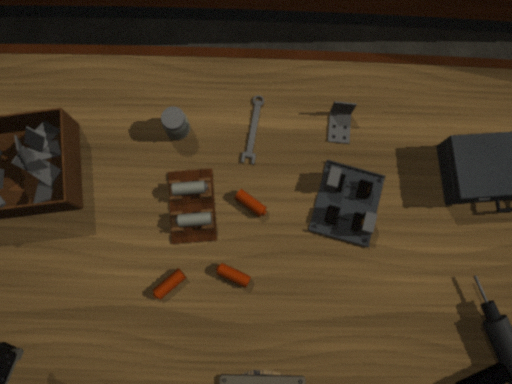

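View pics/side0.png

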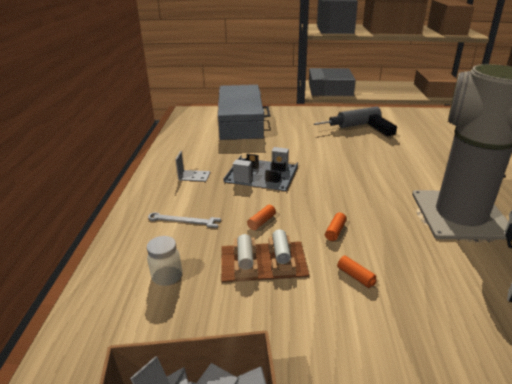

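View pics/wrist0.png

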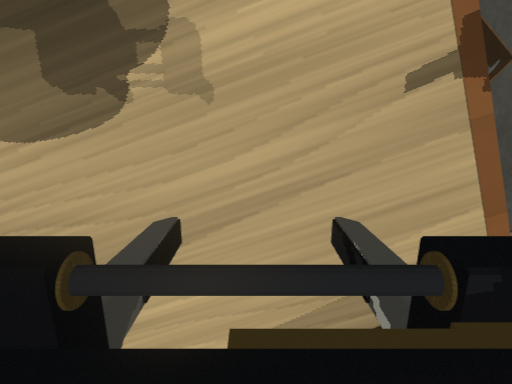

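Run:
```python
import cv2,numpy as np
a=cv2.imread('pics/top0.png')
f=lambda i:cv2.convertScaleAbs(i,alpha=1.6,beta=10)
c=f(cv2.resize(a[160:250,160:220],None,fx=6,fy=6,interpolation=cv2.INTER_CUBIC))
d=f(cv2.resize(a[155:250,305:390],None,fx=6,fy=6,interpolation=cv2.INTER_CUBIC))
o=np.zeros((570,360+510,3),np.uint8); o[:540,:360]=c;o[:570,360:]=d
cv2.imwrite('pics/topz.png',cv2.resize(o,None,fx=.9,fy=.9))
a=cv2.imread('pics/side0.png')
c=f(cv2.resize(a[140:290,215:315],None,fx=4,fy=4,interpolation=cv2.INTER_CUBIC))
cv2.imwrite('pics/sidez.png',c)
```

```text
(no output)
```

View pics/topz.png

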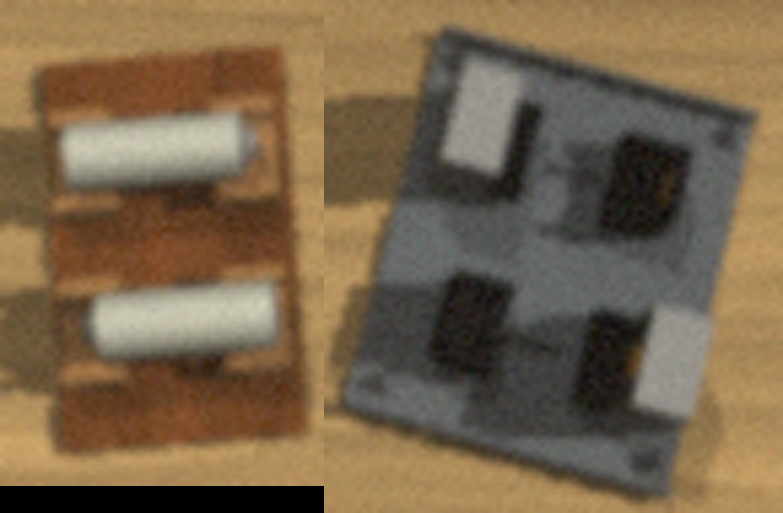

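View pics/sidez.png

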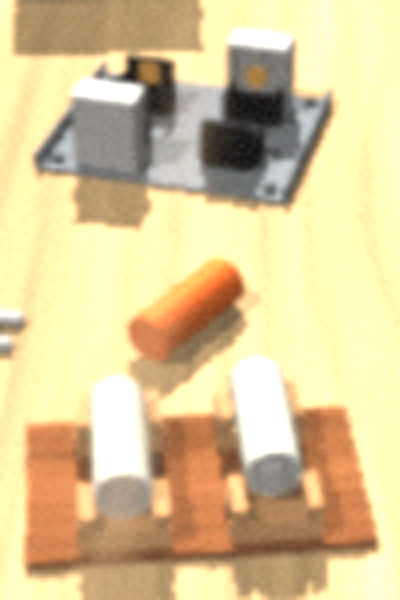

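Run:
```python
from h import *
s=load('top0')
z=lambda X,Y,x0,y0,off:((X-off)/5.4+x0-.5,Y/5.4+y0-.5)
cor=onz(s,[z(*c,305,155,324) for c in [(440,28),(757,113),(342,405),(668,495)]],.014)
print('carrier',cor.round(4).tolist(),cor.mean(0)); 
for i,j in((0,1),(2,3),(2,0),(3,1)):
    d=cor[j]-cor[i];print(np.linalg.norm(d),np.degrees(np.arctan2(d[1],d[0])))
hs=cv2.cvtColor(s['img'],cv2.COLOR_RGB2HSV)
m=((hs[...,1]<60)&(hs[...,2]>110)).astype(np.uint8); m[:160]=0;m[250:]=0;m[:,:160]=0;m[:,220:]=0
n,l,st,c=cv2.connectedComponentsWithStats(m)
for i in range(1,n):
    if st[i,4]<100: continue
    ys,xs=np.where(l==i); r=cv2.minAreaRect(np.c_[xs,ys].astype(np.float32)); b=cv2.boxPoints(r)
    print(st[i],onz(s,b,.037).round(4).tolist(),onz(s,[r[0]],.037+.005).round(4))
```

```text
carrier [[0.6728, -0.1608, 0.014], [0.6334, -0.3215, 0.014], [0.4809, -0.112, 0.014], [0.4405, -0.2723, 0.014]] [ 0.55687998 -0.21666214  0.014     ]
0.16541370972235914 -103.76383672592584
0.16532454699020366 -104.14822451084004
0.19799958101951576 -14.263374613409795
0.1991094924178678 -14.287319080093265
[173 183  30   7 131] [[0.5864, 0.2467, 0.037], [0.5956, 0.1703, 0.037], [0.583, 0.1686, 0.037], [0.5739, 0.2448, 0.037]] [[0.5837 0.2068 0.042 ]]
[178 214  32   8 140] [[0.5031, 0.2286, 0.037], [0.5126, 0.1483, 0.037], [0.4997, 0.1466, 0.037], [0.4902, 0.2268, 0.037]] [[0.5007 0.1869 0.042 ]]
```

```bash
cat >> h.py <<'E'
from scipy.spatial.transform import Rotation as Ro
def Rt(yaw,tilt=0):
    # tool x down, z=(cos yaw, sin yaw,0); tilt deg about tool z
    a=np.radians(yaw); x=np.array([0,0,-1.]); z=np.array([np.cos(a),np.sin(a),0]); y=np.cross(z,x)
    return np.c_[x,y,z]@Ro.from_euler('z',tilt,degrees=True).as_matrix()
def mv(p,R,p0=None,R0=None):
    s=sense(); p0=s['tcp_pos'] if p0 is None else p0; R0=s['tool_rot'] if R0 is None else R0
    print('rows',np.round(np.r_[R0.T@(np.array(p)-p0)*100,np.degrees(Ro.from_matrix(R0.T@R).as_rotvec())],2).tolist())
def st():
    s=sense(); print('t',round(s['time'],2),'tcp',s['tcp_pos'].round(4),'ft',s['ft_force'].round(2),'tq',s['wrist_torque'].round(3),'gap',round(s['finger_gap'],4)); return s
E
python3 - <<'E'
from h import *
mv([.50,.19,.27],Rt(6.9))
E
```

```text
rows [3.23, -41.06, -25.67, 64.03, -0.08, 0.04]
```

step_arm(rows=[[3.2,-41.1,-25.7,64,0,0,0.3],[3.2,-41.1,-25.7,64,0,0,0.3],[3.2,-41.1,-25.7,64,0,0,0.3],[3.2,-41.1,-25.7,64,0,0,0.3],[3.2,-41.1,-25.7,64,0,0,0.3],[3.2,-41.1,-25.7,64,0,0,0.3],[3.2,-41.1,-25.7,64,0,0,0.3],[3.2,-41.1,-25.7,64,0,0,0.3],[3.2,-41.1,-25.7,64,0,0,0.3],[3.2,-41.1,-25.7,64,0,0,0.3],[3.2,-41.1,-25.7,64,0,0,0.3],[3.2,-41.1,-25.7,64,0,0,0.3]])

```text
time: 1.35
tcp_pos: [0.5005, 0.1893, 0.2702]
tool_rot: [[-0.001, -0.119, 0.993], [0.0, 0.993, 0.119], [-1.0, 0.0, -0.001]]
ft_force: [-0.1, 0.3, -0.3]
finger_gap: 0.0602
```

step_arm(rows=[[0,0,0,0,0,0,0.3],[0,0,0,0,0,0,0.3]])

```text
time: 1.55
tcp_pos: [0.4998, 0.1911, 0.2708]
tool_rot: [[-0.0, -0.122, 0.992], [0.0, 0.992, 0.122], [-1.0, 0.0, -0.0]]
ft_force: [0.4, -0.0, -0.6]
finger_gap: 0.0603
```

Run:
```python
from h import *
s=snap('wrist','w1'); q=st(); print(q['tool_rot'].round(3).tolist(),q['joint_positions'].round(2))
```

```text
t 1.6 tcp [0.4998 0.1911 0.2709] ft [ 0.87 -0.72  0.57] tq [-0.085  0.073 -0.038] gap 0.0604
[[0.0, -0.123, 0.992], [0.0, 0.992, 0.123], [-1.0, 0.0, 0.0]] [ 0.27 -0.03  1.71  0.    1.46  0.15]
```

View pics/w1.png

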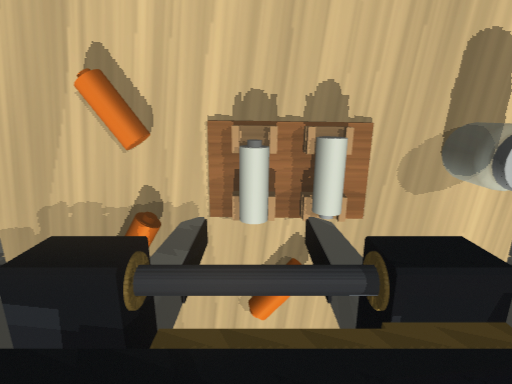

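Run:
```python
from h import *
s=load('w1'); print(s['origin'])
hs=cv2.cvtColor(s['img'],cv2.COLOR_RGB2HSV)
m=((hs[...,1]<60)&(hs[...,2]>120)).astype(np.uint8); m[:120]=0;m[232:]=0;m[:,:225]=0;m[:,365:]=0
n,l,stt,c=cv2.connectedComponentsWithStats(m)
for i in range(1,n):
    if stt[i,4]<300: continue
    print(stt[i])
    rows=range(stt[i,1]+12,stt[i,1]+stt[i,3]-10)
    P=[]
    for r in rows:
        x=np.where(l[r]==i)[0]; P.append(((x.min()+x.max())/2,r))
    W=onz(s,P,.0365); v,u,x0,y0=cv2.fitLine(W[:,:2].astype(np.float32),cv2.DIST_L2,0,.01,.01).ravel()
    print('axis pt',x0,y0,'rack yaw',np.degrees(np.arctan2(-v*np.sign(u),abs(u))))
    ys,xs=np.where(l==i); xm=(xs.min()+xs.max())/2
    print('ends top-row at z',[onz(s,[(np.median(xs[ys==ys.min()]),ys.min()-.5)],z).round(4).tolist() for z in (.0365,.053)], 'bottom',[onz(s,[(np.median(xs[ys==ys.max()]),ys.max()+.5)],z).round(4).tolist() for z in (.02,.0365,.053)])
cv2.imwrite('pics/w1z.png',cv2.resize(cv2.cvtColor(s['img'],cv2.COLOR_RGB2BGR)[110:230,195:385],None,fx=4,fy=4,interpolation=cv2.INTER_CUBIC))
```

```text
[0.49141193 0.26056535 0.35324801]
[ 314  138   34   82 2158]
axis pt 0.58280694 0.20011912 rack yaw 6.276517
ends top-row at z [[[0.5779, 0.2468, 0.0365]], [[0.5734, 0.2476, 0.053]]] bottom [[[0.5939, 0.1474, 0.02]], [[0.5888, 0.153, 0.0365]], [[0.5837, 0.1586, 0.053]]]
[ 240  147   29   77 2137]
axis pt 0.49844918 0.18222179 rack yaw 6.3350115
ends top-row at z [[[0.4891, 0.2262, 0.0365]], [[0.4893, 0.2279, 0.053]]] bottom [[[0.5043, 0.1311, 0.02]], [[0.5037, 0.1375, 0.0365]], [[0.503, 0.1439, 0.053]]]
```

View pics/w1z.png

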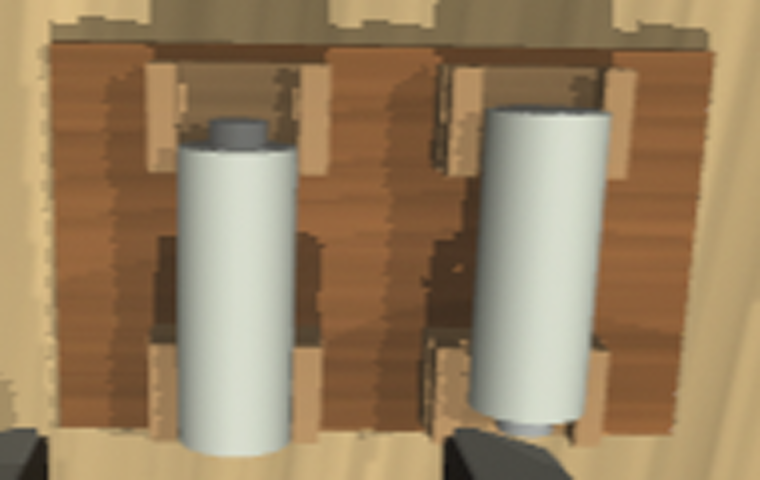

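Run:
```python
from h import *
mv([.499,.190,.1015],Rt(6.3))
```

```text
rows [16.94, -0.1, -0.1, 0.74, 0.01, -0.01]
```

step_arm(rows=[[4,-0.1,-0.1,0.7,0,0,0.3],[8,-0.1,-0.1,0.7,0,0,0.3],[11,-0.1,-0.1,0.7,0,0,0.3],[14,-0.1,-0.1,0.7,0,0,0.3],[16,-0.1,-0.1,0.7,0,0,0.3],[16.9,-0.1,-0.1,0.7,0,0,0.3],[16.9,-0.1,-0.1,0.7,0,0,0.3],[16.9,-0.1,-0.1,0.7,0,0,-1],[16.9,-0.1,-0.1,0.7,0,0,-1],[16.9,-0.1,-0.1,0.7,0,0,-1],[16.9,-0.1,-0.1,0.7,0,0,-1],[16.9,-0.1,-0.1,0.7,0,0,-1]], newtons=40)

```text
time: 2.8
tcp_pos: [0.4996, 0.1889, 0.1026]
tool_rot: [[-0.0, -0.108, 0.994], [0.0, 0.994, 0.108], [-1.0, 0.0, -0.0]]
ft_force: [-3.7, -1.2, 5.4]
finger_gap: 0.0323
```

Run:
```python
from h import *
st()
snap('wrist','w2'); snap('side','s2')
```

```text
t 2.8 tcp [0.4996 0.1889 0.1026] ft [-3.68 -1.22  5.39] tq [-0.108  0.701 -0.046] gap 0.0323
```

View pics/w2.png

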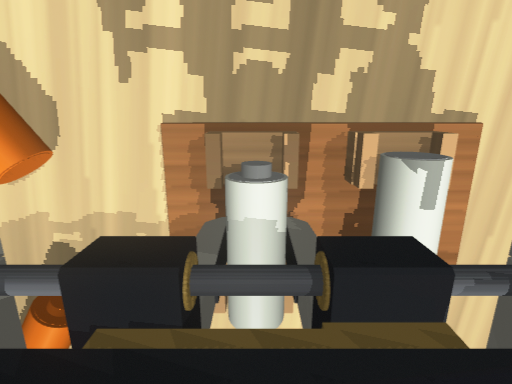

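Run:
```python
from h import *
s=load('w2'); print(onz(s,[(257,172)],.053), 'nub front top edge', onz(s,[(257,163)],.0445),onz(s,[(257,179)],.0285))
q=sense(); R=Rt(6.3)
g=q['tcp_pos']; print(g)
cv2.imwrite('pics/w2z.png',cv2.resize(cv2.cvtColor(s['img'],cv2.COLOR_RGB2BGR)[150:340,190:320],None,fx=3,fy=3,interpolation=cv2.INTER_CUBIC))
```

```text
[[0.49552393 0.23279154 0.053     ]] nub front top edge [[0.49524763 0.23561307 0.0445    ]] [[0.49657052 0.22408102 0.0285    ]]
[0.49962346 0.18891974 0.10259496]
```

View pics/w2z.png

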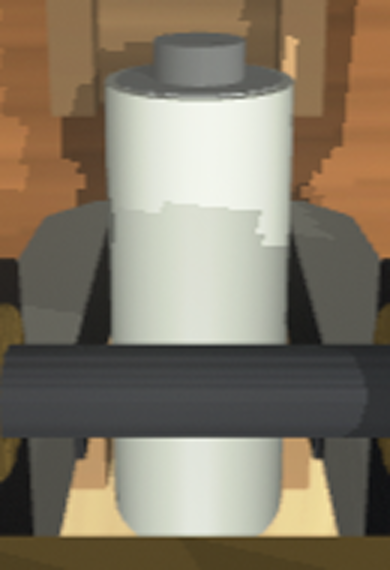

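step_arm(rows=[[-1,0,0,0,0,0,-1],[-3,0,0,0,0,0,-1],[-6,0,0,0,0,0,-1],[-10,0,0,0,0,0,-1],[-14,0,0,0,0,0,-1],[-15,0,0,0,0,0,-1],[-15,0,0,0,0,0,-1],[-15,0,0,0,0,0,-1]])

```text
time: 3.7
tcp_pos: [0.499, 0.1886, 0.2501]
tool_rot: [[-0.002, -0.108, 0.994], [-0.001, 0.994, 0.108], [-1.0, -0.0, -0.002]]
ft_force: [0.1, -0.2, -2.5]
finger_gap: 0.0321
```

Run:
```python
from h import *
st()
# carrier frame
c=np.array([.557,-.217]); a=np.radians(-14.15)
X=np.array([np.cos(a),np.sin(a)]);Y=np.array([-np.sin(a),np.cos(a)])
p=c-.045*X
print('bay1 mid',p,'bay2',c+.045*X,'Y',Y)
mv([*(p+Y*0.01),.25],Rt(-14.15))
```

```text
t 3.7 tcp [0.499  0.1886 0.2501] ft [ 0.08 -0.23 -2.45] tq [-0.083  0.117 -0.018] gap 0.0321
bay1 mid [ 0.51336534 -0.20599924] bay2 [ 0.60063466 -0.22800076] Y [0.24446129 0.96965905]
rows [0.03, -38.44, -2.5, 20.38, -0.1, 0.04]
```

Run:
```python
from h import *
s=load('w2'); print(onz(s,[(257,182)],.053), onz(s,[(257,172.5)],.021),'nub', onz(s,[(257,165)],.0445),onz(s,[(257,160.7)],.0285),onz(s,[(257,327)],.053))
```

```text
[[0.49604417 0.22803702 0.053     ]] [[0.49636056 0.22626143 0.021     ]] nub [[0.49535585 0.23462404 0.0445    ]] [[0.49545604 0.23426636 0.0285    ]] [[0.50479401 0.14807293 0.053     ]]
```

step_arm(rows=[[0,-38.4,-2.5,20.4,0,0,-1],[0,-38.4,-2.5,20.4,0,0,-1],[0,-38.4,-2.5,20.4,0,0,-1],[0,-38.4,-2.5,20.4,0,0,-1],[0,-38.4,-2.5,20.4,0,0,-1],[0,-38.4,-2.5,20.4,0,0,-1],[0,-38.4,-2.5,20.4,0,0,-1],[0,-38.4,-2.5,20.4,0,0,-1],[0,-38.4,-2.5,20.4,0,0,-1],[0,-38.4,-2.5,20.4,0,0,-1],[0,-38.4,-2.5,20.4,0,0,-1],[0,-38.4,-2.5,20.4,0,0,-1]])

```text
time: 4.9
tcp_pos: [0.5162, -0.1942, 0.2508]
tool_rot: [[-0.001, 0.243, 0.97], [0.001, 0.97, -0.243], [-1.0, 0.001, -0.002]]
ft_force: [-0.2, 0.5, -1.6]
finger_gap: 0.0317
```

Run:
```python
from h import *
snap('wrist','w3'); q=st(); print(q['tool_rot'].round(3).tolist(),q['joint_positions'].round(2))
```

```text
t 4.95 tcp [ 0.5164 -0.1943  0.2512] ft [-0.3  -0.05 -1.79] tq [-0.045  0.08   0.015] gap 0.032
[[-0.001, 0.243, 0.97], [0.0, 0.97, -0.243], [-1.0, 0.0, -0.001]] [-0.45  0.03  1.69  0.    1.42 -0.21]
```

View pics/w3.png

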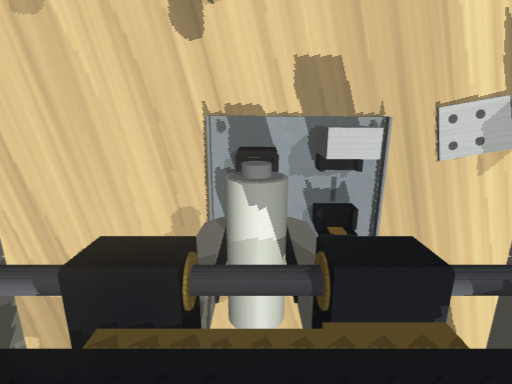

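Run:
```python
from h import *
s=load('w3'); im=cv2.cvtColor(s['img'],cv2.COLOR_RGB2BGR)
cv2.imwrite('pics/w3z.png',cv2.convertScaleAbs(cv2.resize(im[100:250,195:400],None,fx=3.8,fy=3.8,interpolation=cv2.INTER_CUBIC),alpha=1.3,beta=10))
```

```text
(no output)
```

View pics/w3z.png

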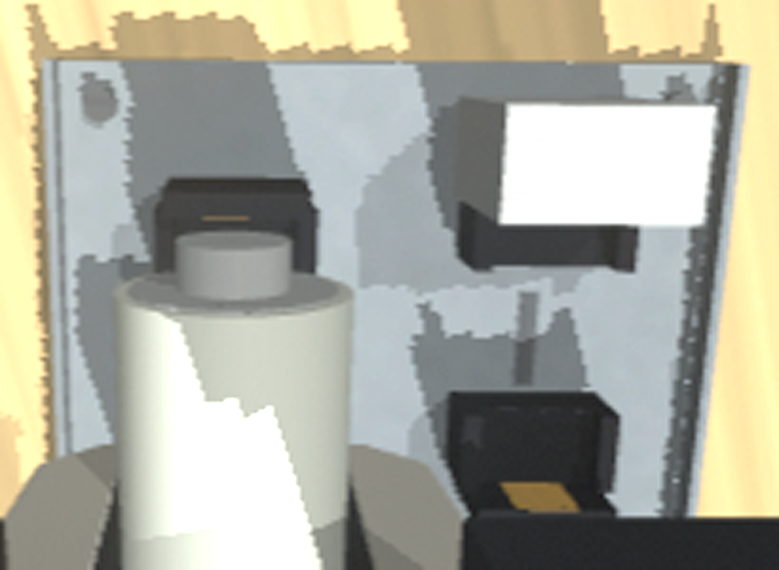

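Run:
```python
from h import *
s=load('w3'); f=lambda L:[(x/3.8+195-.4,y/3.8+100-.4) for x,y in L]
c=onz(s,f([(43,60),(748,66)]),.014); print(c); d=c[1]-c[0]; print(np.linalg.norm(d[:2]),np.degrees(np.arctan2(d[1],d[0])))
a=np.arctan2(d[1],d[0]);X=np.array([np.cos(a),np.sin(a)]);Y=np.array([-X[1],X[0]])
o=c.mean(0)[:2]-.083*Y; print('centre',o)
loc=lambda P:np.c_[(P[:,:2]-o)@X,(P[:,:2]-o)@Y].round(4).tolist()
print('hood2',loc(onz(s,f([(508,103),(715,105),(700,226),(497,222)]),.064)))
print('wall1 outer top/brass',loc(onz(s,f([(160,207),(316,207),(203,217),(250,217)]),.041)),loc(onz(s,f([(168,180),(305,180)]),.004)))
print('wall2 outer/inner top',loc(onz(s,f([(447,393),(600,393)]),.041)))
```

```text
[[ 0.48073828 -0.11396505  0.014     ]
 [ 0.67353349 -0.16412073  0.014     ]]
0.1992124158086722 -14.582266724545855
centre [ 0.55623899 -0.21936923]
hood2 [[0.0203, 0.0741], [0.0701, 0.074], [0.0698, 0.0448], [0.0196, 0.0454]]
wall1 outer top/brass [[-0.0651, 0.0453], [-0.0234, 0.0456], [-0.0536, 0.0427], [-0.041, 0.0428]] [[-0.0651, 0.0485], [-0.0241, 0.0488]]
wall2 outer/inner top [[0.0145, -0.006], [0.0572, -0.0056]]
```

Run:
```python
from h import *
s=load('top0'); f=lambda L:[((X-324)/5.4+305-.4,Y/5.4+155-.4) for X,Y in L]
a=np.radians(-14.3);X=np.array([np.cos(a),np.sin(a)]);Y=np.array([-X[1],X[0]])
o=np.array([.5568,-.2175])
loc=lambda P:np.c_[(P[:,:2]-o)@X,(P[:,:2]-o)@Y].round(4).tolist()
print('hood1',loc(onz(s,f([(645,305),(712,313),(693,418),(633,408)]),.064)))
print('hood2',loc(onz(s,f([(465,55),(525,68),(505,178),(443,163)]),.064)))
s=load('w3'); f=lambda L:[(x/3.8+195-.4,y/3.8+100-.4) for x,y in L]
print('seat2 rail',loc(onz(s,f([(447,393),(600,393),(520,393)]),.028)),loc(onz(s,f([(460,268),(630,268)]),.028)))
```

```text
hood1 [[-0.0216, -0.0396], [-0.0166, -0.0715], [-0.0678, -0.0741], [-0.0709, -0.0454]]
hood2 [[0.0734, 0.0727], [0.0752, 0.0431], [0.0199, 0.0396], [0.0188, 0.0701]]
seat2 rail [[0.0171, -0.0121], [0.0617, -0.0119], [0.0383, -0.012]] [[0.0188, 0.0249], [0.0669, 0.0251]]
```

```bash
cat >> h.py <<'E'
O=np.array([.5566,-.218]); YAW=-14.35
a_=np.radians(YAW);CX=np.array([np.cos(a_),np.sin(a_)]);CY=np.array([-CX[1],CX[0]])
L=.0661
def goal(bay,t,h,th,sx=0.):
    # t,h mm of cell centre along nub-wards axis / above seats; th deg nub up. tilt sign per bay (same tool yaw)
    sg=1 if bay==1 else -1
    C=np.r_[O+(CX*(-.045 if bay==1 else .045))+CX*sx+CY*sg*t/1000,.02+h/1000]
    R=Rt(YAW,sg*th); return C-L*R[:,0],R
def where(bay,L=L):
    s=sense(); R=s['tool_rot']; C=s['tcp_pos']+L*R[:,0]; sg=1 if bay==1 else -1
    d=C[:2]-O; th=np.degrees(np.arcsin(np.clip(R[2,1],-1,1)))*sg
    f=s['ft_force']; 
    print('t=%.2f  x %.1f t %.2f h %.2f th %.2f | f_t(nubward) %.2f f_x %.2f f_z %.2f gap %.4f'%(s['time'],d@CX*1e3,sg*(d@CY)*1e3,(C[2]-.02)*1e3,th,sg*(f[:2]@CY),f[:2]@CX,f[2],s['finger_gap']))
E
python3 - <<'E'
from h import *
where(1)
mv(*goal(1,14,70,14)); mv(*goal(1,14,28.4,14))
E
```

```text
t=4.95  x -44.9 t 12.99 h 165.11 th 0.02 | f_t(nubward) -0.12 f_x -0.28 f_z -1.79 gap 0.0320
rows [9.71, -1.5, -0.02, 0.27, -0.08, 13.98]
rows [13.87, -1.5, -0.02, 0.27, -0.08, 13.98]
```

step_arm(rows=[[4,-1.5,0,0.2,0,7,-1],[8,-1.5,0,0.2,0,14,-1],[11,-1.5,0,0.2,0,14,-1],[12.5,-1.5,0,0.2,0,14,-1],[13.5,-1.5,0,0.2,0,14,-1],[13.9,-1.5,0,0.2,0,14,-1],[13.9,-1.5,0,0.2,0,14,-1],[13.9,-1.5,0,0.2,0,14,-1],[13.9,-1.5,0,0.2,0,14,-1]])

```text
time: 5.85
tcp_pos: [0.5139, -0.2103, 0.1142]
tool_rot: [[0.062, 0.24, 0.969], [0.233, 0.94, -0.248], [-0.97, 0.241, 0.002]]
ft_force: [0.7, 0.2, -0.2]
finger_gap: 0.0324
```

Run:
```python
from h import *
where(1); snap('side','s4'); where(1)
a=cv2.imread('pics/s4.png'); cv2.imwrite('pics/s4z.png',cv2.resize(a[100:220,200:330],None,fx=5,fy=5,interpolation=cv2.INTER_CUBIC))
mv(*goal(1,3,28.4,14))
```

```text
t=5.85  x -43.1 t 12.77 h 30.09 th 13.95 | f_t(nubward) 0.38 f_x 0.60 f_z -0.18 gap 0.0324
t=5.90  x -43.2 t 12.72 h 29.94 th 13.96 | f_t(nubward) -0.10 f_x 0.70 f_z -0.63 gap 0.0321
rows [-0.09, -0.99, -0.16, 0.03, 0.12, 0.04]
```

View pics/s4z.png

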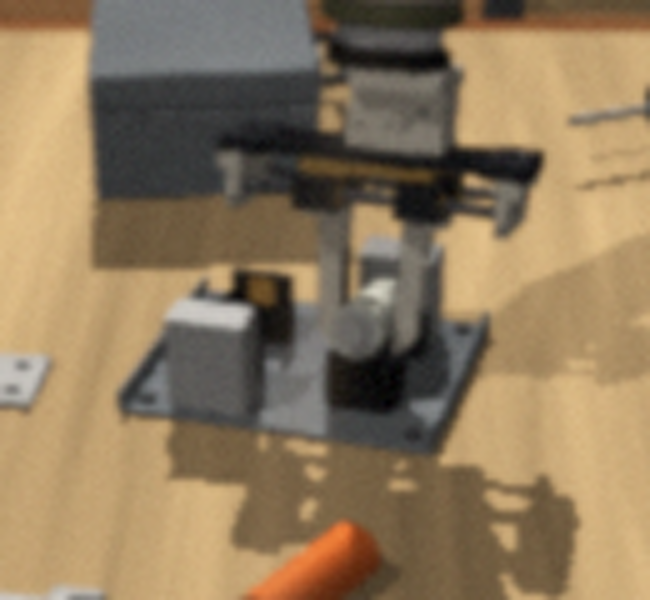

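step_arm(rows=[[-0.02,-0.2,-0.1,0,0,0,-1],[-0.04,-0.4,-0.16,0,0,0,-1],[-0.05,-0.6,-0.16,0,0,0,-1],[-0.05,-0.6,-0.16,0,0,0,-1],[-0.05,-0.6,-0.16,0,0,0,-1]])

```text
time: 6.4
tcp_pos: [0.5098, -0.2161, 0.112]
tool_rot: [[0.06, 0.241, 0.969], [0.234, 0.94, -0.248], [-0.97, 0.241, -0.0]]
ft_force: [-1.6, -2.0, 3.5]
finger_gap: 0.0321
```

Run:
```python
from h import *
where(1)
```

```text
t=6.40  x -45.9 t 6.23 h 27.88 th 13.96 | f_t(nubward) -2.30 f_x -1.11 f_z 3.46 gap 0.0321
```

step_arm(rows=[[0,0,0,0,0,0,-1],[0,0,0,0,0,0,-1]])

```text
time: 6.6
tcp_pos: [0.5098, -0.2159, 0.112]
tool_rot: [[0.06, 0.241, 0.969], [0.234, 0.94, -0.248], [-0.97, 0.241, -0.0]]
ft_force: [-1.4, -2.3, 4.2]
finger_gap: 0.032
```

Run:
```python
from h import *
where(1)
```

```text
t=6.60  x -45.9 t 6.34 h 27.84 th 13.96 | f_t(nubward) -2.58 f_x -0.83 f_z 4.25 gap 0.0320
```

step_arm(rows=[[-0.15,0.04,0.06,0,0,0,-1],[-0.29,0.07,0.06,0,0,0,-1],[-0.29,0.07,0.06,0,0,0,-1],[-0.29,0.07,0.06,0,0,0,-1]])

```text
time: 7.0
tcp_pos: [0.5101, -0.2153, 0.1143]
tool_rot: [[0.059, 0.241, 0.969], [0.235, 0.94, -0.248], [-0.97, 0.242, -0.001]]
ft_force: [-0.1, -0.4, -2.0]
finger_gap: 0.0321
```

Run:
```python
from h import *
where(1)
```

```text
t=7.00  x -45.8 t 7.09 h 30.17 th 14.03 | f_t(nubward) -0.43 f_x 0.05 f_z -1.97 gap 0.0321
```

step_arm(rows=[[-0.05,-0.2,0,0,0,0,-1],[-0.1,-0.39,0,0,0,0,-1],[-0.1,-0.39,0,0,0,0,-1],[-0.1,-0.39,0,0,0,0,-1]])

```text
time: 7.4
tcp_pos: [0.5093, -0.2197, 0.1148]
tool_rot: [[0.06, 0.241, 0.969], [0.235, 0.94, -0.248], [-0.97, 0.242, -0.0]]
ft_force: [0.2, -0.2, -3.2]
finger_gap: 0.0323
```

Run:
```python
from h import *
where(1)
```

```text
t=7.40  x -45.4 t 2.63 h 30.62 th 14.00 | f_t(nubward) -0.13 f_x 0.24 f_z -3.22 gap 0.0323
```

step_arm(rows=[[-0.05,-0.2,0,0,0,0,-1],[-0.05,-0.2,0,0,0,0,-1],[-0.05,-0.2,0,0,0,0,-1]])

```text
time: 7.7
tcp_pos: [0.5088, -0.2216, 0.1148]
tool_rot: [[0.06, 0.241, 0.969], [0.235, 0.94, -0.248], [-0.97, 0.242, -0.0]]
ft_force: [-0.0, -0.0, -2.2]
finger_gap: 0.0321
```

Run:
```python
from h import *
where(1)
```

```text
t=7.70  x -45.5 t 0.71 h 30.62 th 14.01 | f_t(nubward) -0.04 f_x -0.01 f_z -2.19 gap 0.0321
```

step_arm(rows=[[-0.05,-0.2,0,0,0,0,-1],[-0.05,-0.2,0,0,0,0,-1],[-0.05,-0.2,0,0,0,0,-1]])

```text
time: 8.0
tcp_pos: [0.5083, -0.2234, 0.1147]
tool_rot: [[0.06, 0.241, 0.969], [0.235, 0.94, -0.248], [-0.97, 0.242, -0.001]]
ft_force: [0.1, 1.4, -3.0]
finger_gap: 0.0316
```

Run:
```python
from h import *
where(1)
```

```text
t=8.00  x -45.5 t -1.21 h 30.60 th 14.02 | f_t(nubward) 1.39 f_x -0.25 f_z -2.95 gap 0.0316
```

step_arm(rows=[[-0.05,-0.2,0,0,0,0,-1],[-0.05,-0.2,0,0,0,0,-1],[-0.05,-0.2,0,0,0,0,-1]])

```text
time: 8.3
tcp_pos: [0.5078, -0.2254, 0.1148]
tool_rot: [[0.06, 0.241, 0.969], [0.235, 0.94, -0.248], [-0.97, 0.242, -0.001]]
ft_force: [0.7, 4.5, -1.8]
finger_gap: 0.0322
```

Run:
```python
from h import *
where(1); snap('wrist','w5'); snap('top','t5')
a=cv2.imread('pics/t5.png'); cv2.imwrite('pics/t5z.png',cv2.convertScaleAbs(cv2.resize(a[140:260,290:400],None,fx=5,fy=5,interpolation=cv2.INTER_CUBIC),alpha=1.6))
```

```text
t=8.30  x -45.5 t -3.22 h 30.62 th 14.03 | f_t(nubward) 4.50 f_x -0.41 f_z -1.75 gap 0.0322
```

View pics/w5.png

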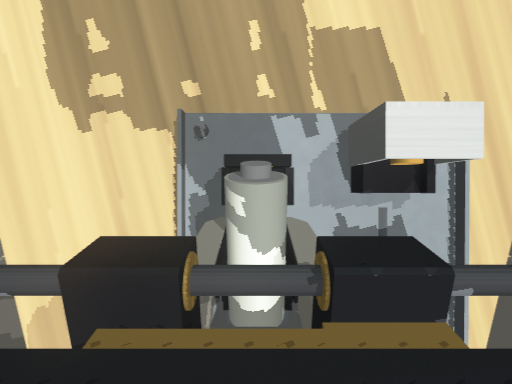

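step_arm(rows=[[-0.05,-0.2,0,0,0,0,-1],[-0.07,-0.3,0,0,0,0,-1],[-0.07,-0.3,0,0,0,0,-1],[-0.07,-0.3,0,0,0,0,-1]])

```text
time: 8.8
tcp_pos: [0.5071, -0.228, 0.1147]
tool_rot: [[0.06, 0.241, 0.969], [0.236, 0.94, -0.248], [-0.97, 0.243, -0.001]]
ft_force: [2.1, 5.6, -1.6]
finger_gap: 0.0322
```

Run:
```python
from h import *
where(1)
```

```text
t=8.80  x -45.5 t -5.90 h 30.60 th 14.06 | f_t(nubward) 5.89 f_x 0.61 f_z -1.60 gap 0.0322
```

step_arm(rows=[[-0.03,-0.1,0,0,0,0,-1],[-0.05,-0.2,0,0,0,0,-1],[-0.05,-0.2,0,0,0,0,-1]])

```text
time: 9.1
tcp_pos: [0.5067, -0.2298, 0.1147]
tool_rot: [[0.06, 0.241, 0.969], [0.236, 0.94, -0.248], [-0.97, 0.244, -0.001]]
ft_force: [2.9, 8.3, -0.8]
finger_gap: 0.0318
```

Run:
```python
from h import *
where(1)
```

```text
t=9.10  x -45.5 t -7.67 h 30.59 th 14.09 | f_t(nubward) 8.75 f_x 0.77 f_z -0.75 gap 0.0318
```

Run:
```python
from h import *
p0,R0=goal(1,-7.67,30.6,14.09)
for t,h,th in [(-8.7,30.6,14),(-8.6,28.5,12),(-8.5,26,9.5),(-8.5,23.6,7),(-8.6,21,4.5),(-8.8,19,2.5),(-8.8,17.5,1),(-8.8,16.8,0)]:
    p,R=goal(1,t,h,th); mv(p,R,p0,R0)
```

```text
rows [-0.03, -0.09, -0.0, 0.0, 0.0, -0.09]
rows [0.19, 0.1, 0.0, 0.0, 0.0, -2.09]
rows [0.45, 0.34, -0.0, 0.0, 0.0, -4.59]
rows [0.71, 0.56, 0.0, 0.0, 0.0, -7.09]
rows [1.0, 0.78, 0.0, 0.0, 0.0, -9.59]
rows [1.23, 0.94, 0.0, 0.0, 0.0, -11.59]
rows [1.41, 1.07, 0.0, 0.0, 0.0, -13.09]
rows [1.51, 1.16, 0.0, 0.0, 0.0, -14.09]
```

Half of the tip first, then check.

step_arm(rows=[[-0.03,-0.09,0,0,0,0,-1],[0.08,0,0,0,0,-1,-1],[0.19,0.1,0,0,0,-2,-1],[0.32,0.22,0,0,0,-3.3,-1],[0.45,0.34,0,0,0,-4.6,-1],[0.58,0.45,0,0,0,-5.8,-1],[0.71,0.56,0,0,0,-7.1,-1],[0.71,0.56,0,0,0,-7.1,-1],[0.71,0.56,0,0,0,-7.1,-1]])

```text
time: 10.0
tcp_pos: [0.5086, -0.2224, 0.1094]
tool_rot: [[0.03, 0.246, 0.969], [0.118, 0.962, -0.247], [-0.993, 0.122, -0.001]]
ft_force: [0.8, 9.7, 0.9]
finger_gap: 0.0322
```

Run:
```python
from h import *
where(1); snap('wrist','w6')
```

```text
t=10.00  x -45.5 t -8.08 h 23.78 th 7.00 | f_t(nubward) 9.58 f_x -1.62 f_z 0.91 gap 0.0322
```

View pics/w6.png

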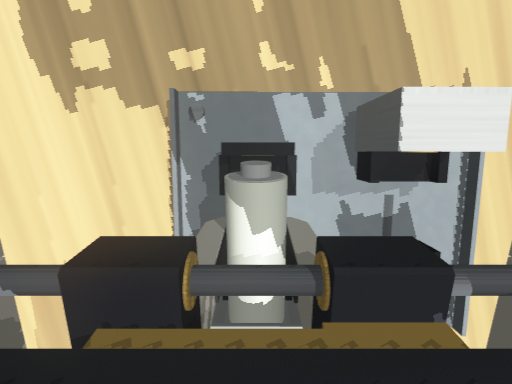

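Run:
```python
from h import *
p0,R0=goal(1,-8.1,23.8,7)
for t,h,th in [(-8.2,21,4.5),(-8.3,19,2.5),(-8.3,17.5,1),(-8.3,16.8,0)]:
    p,R=goal(1,t,h,th); mv(p,R,p0,R0)
```

```text
rows [0.28, 0.24, 0.0, 0.0, 0.0, -2.5]
rows [0.49, 0.44, -0.0, 0.0, -0.0, -4.5]
rows [0.66, 0.59, 0.0, -0.0, -0.0, -6.0]
rows [0.74, 0.7, -0.0, -0.0, -0.0, -7.0]
```

step_arm(rows=[[0.14,0.12,0,0,0,-1.2,-1],[0.28,0.24,0,0,0,-2.5,-1],[0.38,0.34,0,0,0,-3.5,-1],[0.49,0.44,0,0,0,-4.5,-1],[0.58,0.52,0,0,0,-5.2,-1],[0.66,0.59,0,0,0,-6,-1],[0.74,0.7,0,0,0,-7,-1],[0.74,0.7,0,0,0,-7,-1],[0.74,0.7,0,0,0,-7,-1]])

```text
time: 10.95
tcp_pos: [0.5108, -0.2149, 0.1032]
tool_rot: [[0.0, 0.248, 0.969], [-0.0, 0.969, -0.248], [-1.0, -0.0, 0.0]]
ft_force: [1.3, 9.4, 2.0]
finger_gap: 0.032
```

Run:
```python
from h import *
where(1); snap('wrist','w7');snap('side','s7')
a=cv2.imread('pics/s7.png'); cv2.imwrite('pics/s7z.png',cv2.resize(a[120:220,215:315],None,fx=6,fy=6,interpolation=cv2.INTER_CUBIC))
```

```text
t=10.95  x -45.1 t -8.40 h 17.07 th -0.01 | f_t(nubward) 9.39 f_x -1.09 f_z 2.02 gap 0.0320
```

View pics/w7.png

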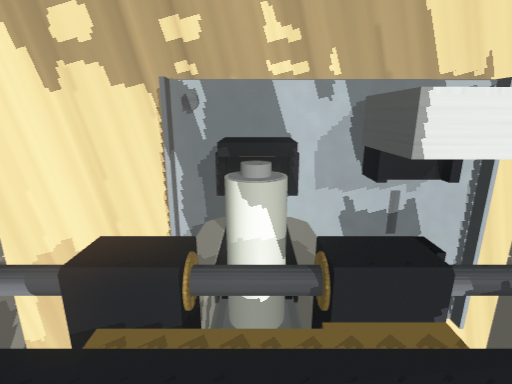

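View pics/s7z.png

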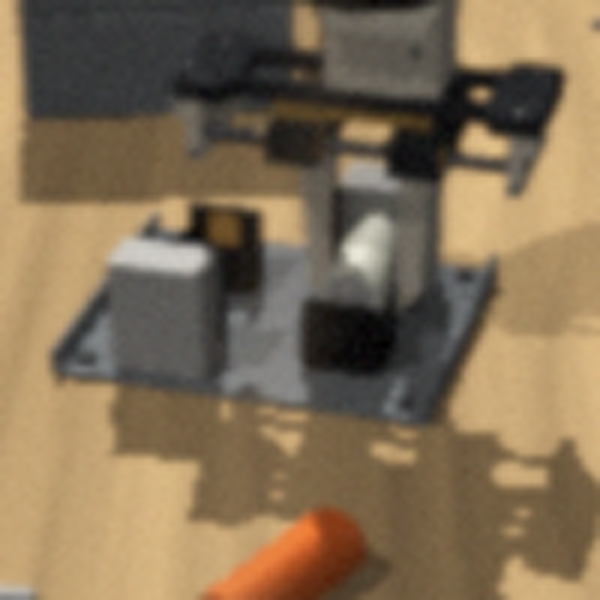

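step_arm(rows=[[0.02,0.1,0,0,0,0,-1],[0.03,0.2,0,0,0,0,-1],[0.03,0.2,0,0,0,0,-1],[0.03,0.2,0,0,0,0,-1]])

```text
time: 11.45
tcp_pos: [0.5113, -0.2134, 0.1029]
tool_rot: [[0.0, 0.248, 0.969], [-0.001, 0.969, -0.248], [-1.0, -0.001, 0.0]]
ft_force: [1.7, 8.0, 1.2]
finger_gap: 0.0321
```

Run:
```python
from h import *
where(1)
```

```text
t=11.45  x -45.1 t -6.84 h 16.79 th -0.03 | f_t(nubward) 8.14 f_x -0.35 f_z 1.20 gap 0.0321
```

step_arm(rows=[[0,0,0,0,0,0,0.1],[0,0,0,0,0,0,0.1],[0,0,0,0,0,0,0.1],[0,0,0,0,0,0,0.1],[0,0,0,0,0,0,0.1]])

```text
time: 11.95
tcp_pos: [0.5107, -0.2144, 0.1025]
tool_rot: [[-0.001, 0.248, 0.969], [-0.002, 0.969, -0.248], [-1.0, -0.002, -0.0]]
ft_force: [0.3, 0.0, 0.1]
finger_gap: 0.0511
```

Run:
```python
from h import *
where(1); snap('wrist','w8')
```

```text
t=11.95  x -45.4 t -7.98 h 16.35 th -0.11 | f_t(nubward) 0.11 f_x 0.28 f_z 0.08 gap 0.0511
```

View pics/w8.png

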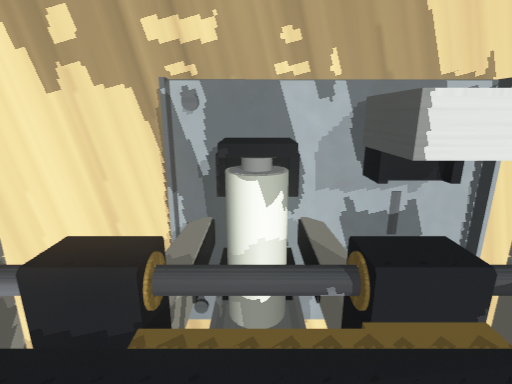

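step_arm(rows=[[-2,0,0,0,0,0,0.1],[-5,0,0,0,0,0,0.1],[-9,0,0,0,0,0,0.1],[-13,0,0,0,0,0,0.1],[-16,0,0,0,0,0,0.1],[-16,0,0,0,0,0,0.1],[-16,0,0,0,0,0,0.1]])

```text
time: 12.7
tcp_pos: [0.5112, -0.2141, 0.2631]
tool_rot: [[0.001, 0.248, 0.969], [-0.002, 0.969, -0.248], [-1.0, -0.002, 0.001]]
ft_force: [0.3, -0.1, -1.5]
finger_gap: 0.051
```

Run:
```python
from h import *
where(1); snap('wrist','w9');snap('top','t9');
a=cv2.imread('pics/t9.png'); cv2.imwrite('pics/t9z.png',cv2.convertScaleAbs(cv2.resize(a[140:260,290:400],None,fx=5,fy=5,interpolation=cv2.INTER_CUBIC),alpha=1.6))
mv([.583,.2025,.20],Rt(6.3)); mv([.583,.2025,.1015],Rt(6.3),[.583,.2025,.20],Rt(6.3))
```

```text
t=12.70  x -44.9 t -7.62 h 176.97 th -0.13 | f_t(nubward) 0.01 f_x 0.33 f_z -1.55 gap 0.0510
rows [6.03, 42.12, -3.25, -20.67, -0.18, 0.04]
rows [9.85, 0.0, 0.0, 0.0, 0.0, 0.0]
```

View pics/w9.png

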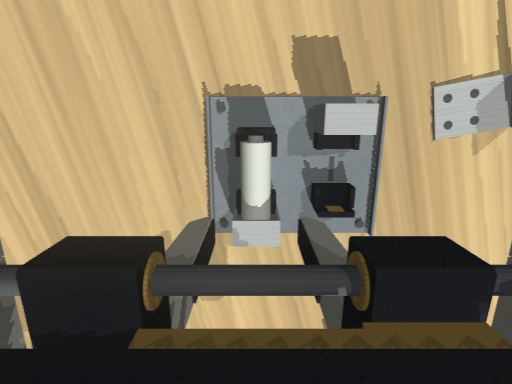

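step_arm(rows=[[6,42.1,-3.2,-20.7,0,0,0.2],[6,42.1,-3.2,-20.7,0,0,0.2],[6,42.1,-3.2,-20.7,0,0,0.2],[6,42.1,-3.2,-20.7,0,0,0.2],[6,42.1,-3.2,-20.7,0,0,0.2],[6,42.1,-3.2,-20.7,0,0,0.2],[6,42.1,-3.2,-20.7,0,0,0.2],[6,42.1,-3.2,-20.7,0,0,0.2],[6,42.1,-3.2,-20.7,0,0,0.2],[6,42.1,-3.2,-20.7,0,0,0.2],[6,42.1,-3.2,-20.7,0,0,0.2],[6,42.1,-3.2,-20.7,0,0,0.2]])

```text
time: 14.0
tcp_pos: [0.5838, 0.2006, 0.2007]
tool_rot: [[-0.002, -0.11, 0.994], [-0.002, 0.994, 0.109], [-1.0, -0.002, -0.003]]
ft_force: [0.2, 0.7, 0.3]
finger_gap: 0.056
```

Run:
```python
from h import *
mv([.583,.2025,.1015],Rt(6.3)); snap('wrist','w10')
```

```text
rows [9.92, 0.22, -0.04, -0.01, -0.16, 0.12]
```

View pics/w10.png

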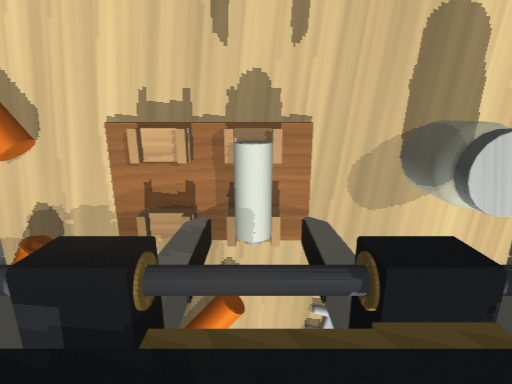

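Run:
```python
from h import *
s=load('top0'); print(onz(s,[(173,115)],.09),onz(s,[(177,131)],0.0),onz(s,[(173,124)],.09))
s=load('w10');print(onz(s,[(254,142)],.053))
```

```text
[[0.76060031 0.24770112 0.09      ]] [[0.74709984 0.25092373 0.        ]] [[0.73614226 0.24615817 0.09      ]]
[[0.57679826 0.24864759 0.053     ]]
```

step_arm(rows=[[4,0.2,0,0,0,0,0.2],[7,0.2,0,0,0,0,0.2],[9,0.2,0,0,0,0,0.2],[9.9,0.2,0,0,0,0,0.2],[9.9,0.2,0,0,0,0,0.2],[9.9,0.2,0,0,0,0,-1],[9.9,0.2,0,0,0,0,-1],[9.9,0.2,0,0,0,0,-1],[9.9,0.2,0,0,0,0,-1],[9.9,0.2,0,0,0,0,-1]], newtons=40)

```text
time: 15.05
tcp_pos: [0.5829, 0.2036, 0.1038]
tool_rot: [[-0.004, -0.111, 0.994], [-0.002, 0.994, 0.111], [-1.0, -0.002, -0.004]]
ft_force: [-10.1, -2.3, 9.9]
finger_gap: 0.032
```

Run:
```python
from h import *
q=st(); s=snap('wrist','w11')
cv2.imwrite('pics/w11z.png',cv2.resize(cv2.cvtColor(s['img'],cv2.COLOR_RGB2BGR)[150:340,190:320],None,fx=3,fy=3,interpolation=cv2.INTER_CUBIC))
```

```text
t 15.05 tcp [0.5829 0.2036 0.1038] ft [-10.09  -2.3    9.87] tq [-0.493  2.021 -0.023] gap 0.032
```

View pics/w11z.png

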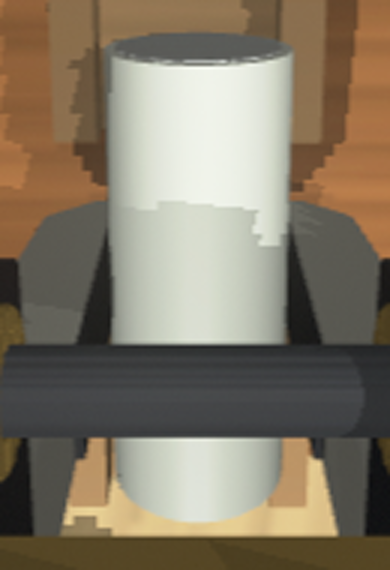

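Run:
```python
from h import *
s=load('w11'); P=onz(s,[(257,171.5)],.053)[0]; print(P,(P[:2]-[.5829,.2036])@[-.11,.994])
```

```text
[0.57844593 0.24739238 0.053     ] 0.04401956831803197
```

step_arm(rows=[[-1,0,0,0,0,0,-1],[-3,0,0,0,0,0,-1],[-6,0,0,0,0,0,-1],[-10,0,0,0,0,0,-1],[-14,0,0,0,0,0,-1],[-15,0,0,0,0,0,-1],[-15,0,0,0,0,0,-1]])

```text
time: 15.8
tcp_pos: [0.5855, 0.2043, 0.256]
tool_rot: [[0.005, -0.11, 0.994], [-0.0, 0.994, 0.11], [-1.0, -0.001, 0.005]]
ft_force: [-0.5, 0.7, -1.7]
finger_gap: 0.0318
```

Run:
```python
from h import *
where(2)
mv(*goal(2,16,120,0)); mv(*goal(2,16,120,0),[0,0,0]); snap('side','s12')
```

```text
t=15.80  x -76.3 t -416.38 h 169.93 th 0.04 | f_t(nubward) -0.55 f_x -0.67 f_z -1.66 gap 0.0318
rows [5.0, -44.74, -3.92, 20.69, 0.29, -0.02]
rows [-20.31, -30.91, 56.66, 20.69, 0.29, -0.02]
```

View pics/s12.png

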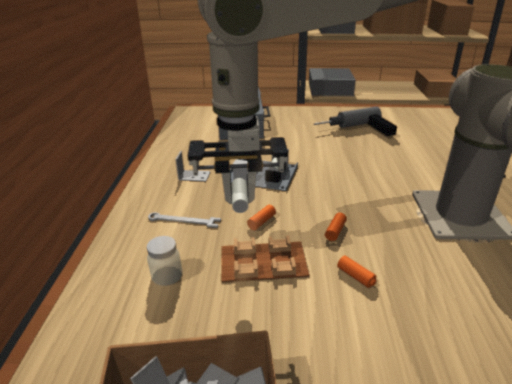

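step_arm(rows=[[5,-44.7,-3.9,20.7,0.3,0,-1],[5,-44.7,-3.9,20.7,0.3,0,-1],[5,-44.7,-3.9,20.7,0.3,0,-1],[5,-44.7,-3.9,20.7,0.3,0,-1],[5,-44.7,-3.9,20.7,0.3,0,-1],[5,-44.7,-3.9,20.7,0.3,0,-1],[5,-44.7,-3.9,20.7,0.3,0,-1],[5,-44.7,-3.9,20.7,0.3,0,-1],[5,-44.7,-3.9,20.7,0.3,0,-1],[5,-44.7,-3.9,20.7,0.3,0,-1],[5,-44.7,-3.9,20.7,0.3,0,-1],[5,-44.7,-3.9,20.7,0.3,0,-1]])

```text
time: 17.05
tcp_pos: [0.5939, -0.2436, 0.2013]
tool_rot: [[-0.009, 0.248, 0.969], [0.001, 0.969, -0.248], [-1.0, -0.001, -0.009]]
ft_force: [0.1, 0.4, -1.4]
finger_gap: 0.0324
```

Run:
```python
from h import *
where(2); snap('wrist','w13'); where(2); where(2,.0668)
mv(*goal(2,14,70,15)); mv(*goal(2,14,31.5,15))
```

```text
t=17.05  x 41.9 t 15.63 h 115.23 th 0.09 | f_t(nubward) -0.46 f_x 0.03 f_z -1.37 gap 0.0324
t=17.10  x 42.2 t 15.21 h 115.90 th 0.10 | f_t(nubward) -0.27 f_x -0.06 f_z -1.73 gap 0.0319
t=17.10  x 42.2 t 15.21 h 115.20 th 0.10 | f_t(nubward) -0.27 f_x -0.06 f_z -1.73 gap 0.0319
rows [4.81, 1.83, 0.27, 0.11, -0.43, -14.9]
rows [8.66, 1.83, 0.3, 0.11, -0.43, -14.9]
```

View pics/w13.png

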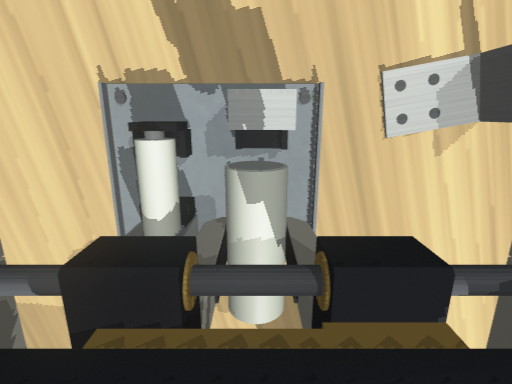

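Run:
```python
from h import *
mv(*goal(2,14,70,14)); mv(*goal(2,14,30.2,14))
```

```text
rows [4.78, 1.72, 0.27, 0.11, -0.43, -13.9]
rows [8.76, 1.72, 0.3, 0.11, -0.43, -13.9]
```

step_arm(rows=[[2,1,0.2,0.1,-0.4,-7,-1],[4,1.7,0.3,0.1,-0.4,-13.9,-1],[6,1.7,0.3,0.1,-0.4,-13.9,-1],[7.5,1.7,0.3,0.1,-0.4,-13.9,-1],[8.5,1.7,0.3,0.1,-0.4,-13.9,-1],[8.7,1.7,0.3,0.1,-0.4,-13.9,-1],[8.7,1.7,0.3,0.1,-0.4,-13.9,-1],[8.7,1.7,0.3,0.1,-0.4,-13.9,-1],[8.7,1.7,0.3,0.1,-0.4,-13.9,-1]])

```text
time: 18.0
tcp_pos: [0.6015, -0.2299, 0.1173]
tool_rot: [[-0.058, 0.243, 0.968], [-0.236, 0.939, -0.25], [-0.97, -0.243, 0.003]]
ft_force: [0.4, -0.4, -1.4]
finger_gap: 0.032
```

Run:
```python
from h import *
where(2); snap('wrist','w14');where(2)
```

```text
t=18.00  x 46.6 t 16.47 h 33.17 th 14.07 | f_t(nubward) 0.27 f_x 0.52 f_z -1.36 gap 0.0320
t=18.05  x 46.5 t 16.37 h 33.00 th 14.06 | f_t(nubward) -0.64 f_x 0.24 f_z -2.47 gap 0.0319
```

View pics/w14.png

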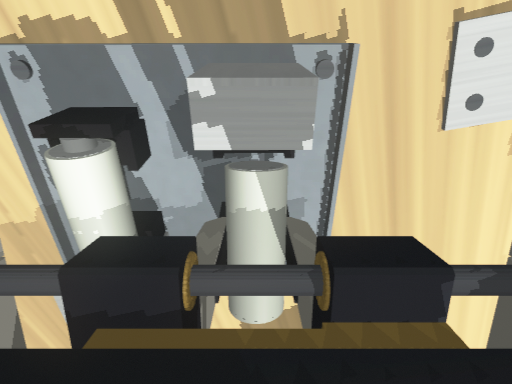

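step_arm(rows=[[0.15,0.05,-0.08,0,0,0,-1],[0.22,0.2,-0.15,0,0,0,-1],[0.17,0.4,-0.15,0,0,0,-1],[0.13,0.65,-0.15,0,0,0,-1],[0.13,0.65,-0.15,0,0,0,-1],[0.13,0.65,-0.15,0,0,0,-1]])

```text
time: 18.65
tcp_pos: [0.6015, -0.2223, 0.1136]
tool_rot: [[-0.058, 0.242, 0.969], [-0.235, 0.94, -0.248], [-0.97, -0.242, 0.002]]
ft_force: [1.4, 2.4, 4.2]
finger_gap: 0.0318
```

Run:
```python
from h import *
where(2)
```

```text
t=18.65  x 44.7 t 9.00 h 29.42 th 14.01 | f_t(nubward) -2.65 f_x 0.73 f_z 4.23 gap 0.0318
```

step_arm(rows=[[-0.15,-0.04,0,0,0,0,-1],[-0.24,-0.06,0,0,0,0,-1],[-0.29,0.13,0,0,0,0,-1],[-0.33,0.33,0,0,0,0,-1],[-0.33,0.33,0,0,0,0,-1],[-0.33,0.33,0,0,0,0,-1]])

```text
time: 19.25
tcp_pos: [0.602, -0.219, 0.1156]
tool_rot: [[-0.059, 0.242, 0.969], [-0.235, 0.939, -0.249], [-0.97, -0.243, 0.001]]
ft_force: [-0.0, 0.3, -1.5]
finger_gap: 0.0325
```

Run:
```python
from h import *
where(2)
```

```text
t=19.25  x 44.3 t 5.76 h 31.44 th 14.05 | f_t(nubward) -0.31 f_x -0.12 f_z -1.47 gap 0.0325
```

step_arm(rows=[[-0.03,0.1,0,0,0,0,-1],[-0.05,0.2,0,0,0,0,-1],[-0.05,0.2,0,0,0,0,-1],[-0.05,0.2,0,0,0,0,-1]])

```text
time: 19.65
tcp_pos: [0.6028, -0.2171, 0.1159]
tool_rot: [[-0.059, 0.242, 0.969], [-0.236, 0.939, -0.249], [-0.97, -0.243, 0.002]]
ft_force: [0.3, -0.2, -1.4]
finger_gap: 0.032
```

Run:
```python
from h import *
where(2)
```

```text
t=19.65  x 44.6 t 3.72 h 31.77 th 14.05 | f_t(nubward) 0.13 f_x 0.31 f_z -1.44 gap 0.0320
```

step_arm(rows=[[-0.03,0.1,0,0,0,0,-1],[-0.05,0.2,0,0,0,0,-1],[-0.05,0.2,0,0,0,0,-1],[-0.05,0.2,0,0,0,0,-1]])

```text
time: 20.05
tcp_pos: [0.6033, -0.2151, 0.1159]
tool_rot: [[-0.059, 0.242, 0.969], [-0.236, 0.939, -0.249], [-0.97, -0.243, 0.002]]
ft_force: [0.0, 0.3, -2.3]
finger_gap: 0.0321
```

Run:
```python
from h import *
where(2)
```

```text
t=20.05  x 44.6 t 1.63 h 31.74 th 14.05 | f_t(nubward) -0.30 f_x -0.07 f_z -2.25 gap 0.0321
```

step_arm(rows=[[-0.03,0.1,0,0,0,0,-1],[-0.05,0.2,0,0,0,0,-1],[-0.05,0.2,0,0,0,0,-1],[-0.05,0.2,0,0,0,0,-1]])

```text
time: 20.45
tcp_pos: [0.6038, -0.2132, 0.1159]
tool_rot: [[-0.059, 0.242, 0.969], [-0.236, 0.939, -0.249], [-0.97, -0.243, 0.002]]
ft_force: [-0.7, -1.0, -2.1]
finger_gap: 0.0321
```

Run:
```python
from h import *
where(2); snap('wrist','w15'); where(2)
```

```text
t=20.45  x 44.6 t -0.28 h 31.77 th 14.06 | f_t(nubward) 1.18 f_x -0.41 f_z -2.07 gap 0.0321
t=20.50  x 44.6 t -0.26 h 31.76 th 14.06 | f_t(nubward) 1.07 f_x -0.01 f_z -1.25 gap 0.0320
```

View pics/w15.png

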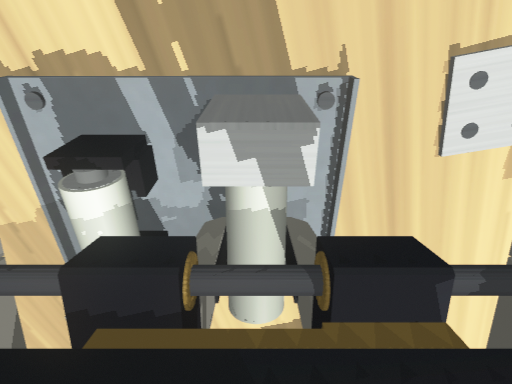

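step_arm(rows=[[-0.03,0.1,0,0,0,0,-1],[-0.07,0.3,0,0,0,0,-1],[-0.12,0.5,0,0,0,0,-1],[-0.12,0.5,0,0,0,0,-1],[-0.12,0.5,0,0,0,0,-1]])

```text
time: 21.0
tcp_pos: [0.6049, -0.2086, 0.1159]
tool_rot: [[-0.059, 0.242, 0.968], [-0.236, 0.939, -0.249], [-0.97, -0.244, 0.001]]
ft_force: [-1.0, -5.2, -2.2]
finger_gap: 0.0322
```

Run:
```python
from h import *
where(2)
```

```text
t=21.00  x 44.6 t -5.02 h 31.80 th 14.10 | f_t(nubward) 5.24 f_x 0.30 f_z -2.21 gap 0.0322
```

step_arm(rows=[[-0.03,0.1,0,0,0,0,-1],[-0.05,0.2,0,0,0,0,-1],[-0.07,0.3,0,0,0,0,-1],[-0.07,0.3,0,0,0,0,-1]])

```text
time: 21.4
tcp_pos: [0.6056, -0.206, 0.116]
tool_rot: [[-0.06, 0.242, 0.968], [-0.237, 0.939, -0.249], [-0.97, -0.244, 0.001]]
ft_force: [-2.3, -8.1, -2.1]
finger_gap: 0.0324
```

Run:
```python
from h import *
where(2)
```

```text
t=21.40  x 44.6 t -7.59 h 31.88 th 14.15 | f_t(nubward) 8.38 f_x -0.25 f_z -2.15 gap 0.0324
```

Run:
```python
import h
from h import *
h.L=.0676
p0,R0=goal(2,-7.23,30.4,14.15)
for t,hh,th in [(-8.2,30.4,14),(-8.0,28.3,12),(-7.8,26,9.5),(-7.8,23.6,7)]:
    mv(*goal(2,t,hh,th),p0,R0)
print()
p0,R0=goal(2,-7.8,23.6,7)
for t,hh,th in [(-8,21,4.5),(-8.2,19,2.5),(-8.2,17.5,1),(-8.2,16.8,0)]:
    mv(*goal(2,t,hh,th),p0,R0)
```

```text
rows [-0.02, 0.08, 0.0, 0.0, -0.0, 0.15]
rows [0.19, -0.13, 0.0, 0.0, 0.0, 2.15]
rows [0.43, -0.39, 0.0, 0.0, -0.0, 4.65]
rows [0.7, -0.62, 0.0, 0.0, -0.0, 7.15]

rows [0.26, -0.24, -0.0, 0.0, -0.0, 2.5]
rows [0.47, -0.43, -0.0, 0.0, 0.0, 4.5]
rows [0.64, -0.59, -0.0, -0.0, 0.0, 6.0]
rows [0.72, -0.7, -0.0, -0.0, 0.0, 7.0]
```

step_arm(rows=[[-0.02,0.08,0,0,0,0.1,-1],[0.08,-0.02,0,0,0,1.1,-1],[0.19,-0.13,0,0,0,2.1,-1],[0.31,-0.26,0,0,0,3.4,-1],[0.43,-0.39,0,0,0,4.6,-1],[0.56,-0.5,0,0,0,5.9,-1],[0.7,-0.62,0,0,0,7.1,-1],[0.7,-0.62,0,0,0,7.1,-1],[0.7,-0.62,0,0,0,7.1,-1]])

```text
time: 22.3
tcp_pos: [0.6036, -0.2141, 0.111]
tool_rot: [[-0.029, 0.248, 0.968], [-0.119, 0.961, -0.25], [-0.992, -0.123, 0.002]]
ft_force: [-3.5, -7.4, 0.5]
finger_gap: 0.032
```

Run:
```python
from h import *
where(2,.0676); s=snap('side','s16')
cv2.imwrite('pics/s16z.png',cv2.resize(cv2.cvtColor(s['img'],cv2.COLOR_RGB2BGR)[120:220,215:315],None,fx=6,fy=6,interpolation=cv2.INTER_CUBIC))
```

```text
t=22.30  x 44.7 t -7.14 h 23.92 th 7.06 | f_t(nubward) 8.04 f_x -1.58 f_z 0.46 gap 0.0320
```

View pics/s16z.png

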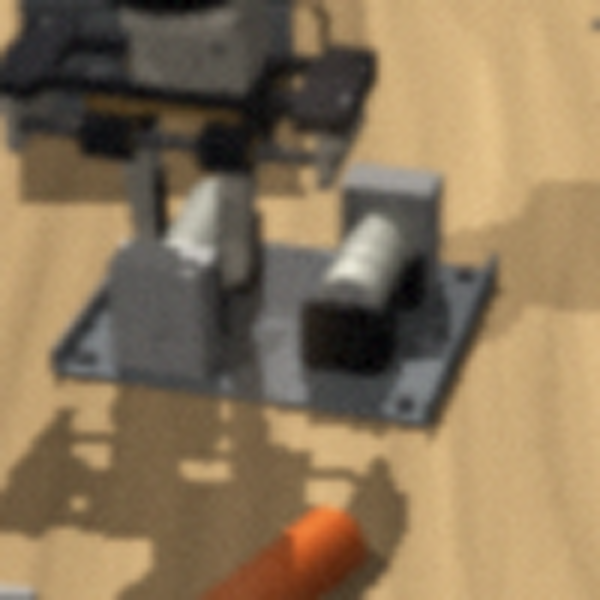

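step_arm(rows=[[-0.01,0.08,0,0,0,0,-1],[-0.01,0.08,0,0,0,0,-1],[-0.01,0.08,0,0,0,0,-1]])

```text
time: 22.65
tcp_pos: [0.6038, -0.2132, 0.111]
tool_rot: [[-0.029, 0.248, 0.968], [-0.12, 0.961, -0.249], [-0.992, -0.123, 0.002]]
ft_force: [-4.8, -9.3, 1.4]
finger_gap: 0.0322
```

Run:
```python
from h import *
where(2,.0676)
```

```text
t=22.65  x 44.7 t -8.00 h 23.93 th 7.08 | f_t(nubward) 10.20 f_x -2.38 f_z 1.37 gap 0.0322
```

step_arm(rows=[[0.13,-0.12,0,0,0,1.2,-1],[0.26,-0.24,0,0,0,2.5,-1],[0.26,-0.24,0,0,0,2.5,-1]])

```text
time: 22.95
tcp_pos: [0.6031, -0.2163, 0.1088]
tool_rot: [[-0.018, 0.249, 0.968], [-0.077, 0.965, -0.25], [-0.997, -0.079, 0.002]]
ft_force: [-5.3, -8.5, 2.1]
finger_gap: 0.0323
```

Run:
```python
from h import *
where(2,.0676)
```

```text
t=22.95  x 44.7 t -7.78 h 21.44 th 4.54 | f_t(nubward) 9.51 f_x -3.01 f_z 2.10 gap 0.0323
```

Run:
```python
import h
from h import *
h.L=.0676
p0,R0=goal(2,-7.8,21.4,4.5)
for t,hh,th in [(-8,19,2.5),(-8.1,17.5,1),(-8.1,16.6,0)]:
    mv(*goal(2,t,hh,th),p0,R0)
```

```text
rows [0.24, -0.2, -0.0, 0.0, 0.0, 2.0]
rows [0.4, -0.35, -0.0, -0.0, 0.0, 3.5]
rows [0.5, -0.46, -0.0, -0.0, 0.0, 4.5]
```

step_arm(rows=[[0.12,-0.1,-0.03,0,0,1,-1],[0.24,-0.2,-0.05,0,0,2,-1],[0.32,-0.28,-0.05,0,0,2.8,-1],[0.4,-0.35,-0.05,0,0,3.5,-1],[0.5,-0.46,-0.05,0,0,4.5,-1],[0.5,-0.46,-0.05,0,0,4.5,-1],[0.5,-0.46,-0.05,0,0,4.5,-1]])

```text
time: 23.65
tcp_pos: [0.602, -0.2211, 0.1048]
tool_rot: [[0.003, 0.25, 0.968], [-0.003, 0.968, -0.25], [-1.0, -0.002, 0.004]]
ft_force: [-2.6, -8.2, 2.1]
finger_gap: 0.0321
```

Run:
```python
from h import *
where(2,.0676); snap('wrist','w17')
```

```text
t=23.65  x 45.0 t -8.15 h 17.16 th 0.10 | f_t(nubward) 8.58 f_x -0.54 f_z 2.11 gap 0.0321
```

View pics/w17.png

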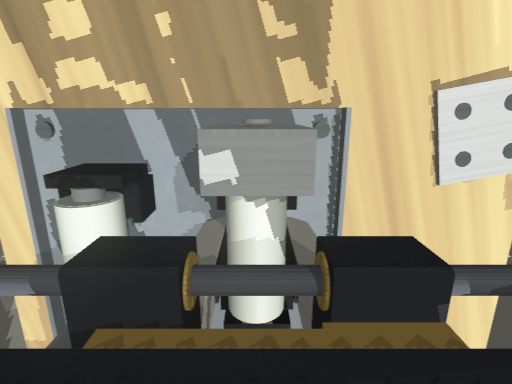

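step_arm(rows=[[0.03,-0.1,0,0,0,0,-1],[0.05,-0.2,0,0,0,0,-1],[0.05,-0.2,0,0,0,0,-1]])

```text
time: 24.0
tcp_pos: [0.6017, -0.2227, 0.1044]
tool_rot: [[0.003, 0.249, 0.968], [-0.002, 0.968, -0.249], [-1.0, -0.001, 0.004]]
ft_force: [-2.7, -8.5, 2.9]
finger_gap: 0.0318
```

Run:
```python
from h import *
where(2,.0676)
```

```text
t=24.00  x 45.1 t -6.56 h 16.77 th 0.08 | f_t(nubward) 8.92 f_x -0.54 f_z 2.94 gap 0.0318
```

step_arm(rows=[[0,0,0,0,0,0,0.1],[0,0,0,0,0,0,0.1],[0,0,0,0,0,0,0.1],[0,0,0,0,0,0,0.1],[0,0,0,0,0,0,0.1]])

```text
time: 24.5
tcp_pos: [0.6013, -0.2208, 0.1029]
tool_rot: [[0.002, 0.249, 0.969], [0.001, 0.969, -0.249], [-1.0, 0.001, 0.001]]
ft_force: [-0.9, 0.2, 0.4]
finger_gap: 0.0512
```

Run:
```python
from h import *
where(2,.0676); snap('wrist','w18')
```

```text
t=24.50  x 44.1 t -8.44 h 15.35 th -0.06 | f_t(nubward) 0.04 f_x -0.93 f_z 0.44 gap 0.0512
```

View pics/w18.png

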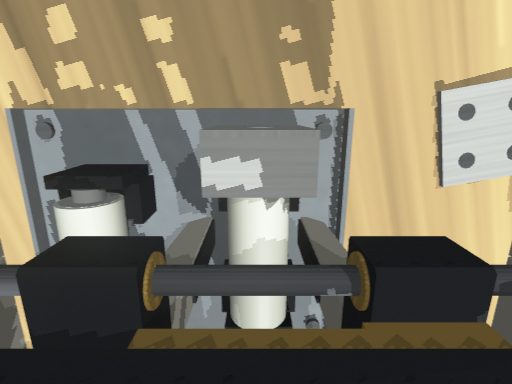

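Released. Lift straight up and inspect.

step_arm(rows=[[-2,0,0,0,0,0,0.1],[-5,0,0,0,0,0,0.1],[-9,0,0,0,0,0,0.1],[-13,0,0,0,0,0,0.1],[-17,-5,0,0,0,0,0.1],[-17,-8,0,0,0,0,0.1],[-17,-8,0,0,0,0,0.1],[-17,-8,0,0,0,0,0.1]])

```text
time: 25.35
tcp_pos: [0.5807, -0.2993, 0.273]
tool_rot: [[0.002, 0.251, 0.968], [0.001, 0.968, -0.251], [-1.0, 0.001, 0.002]]
ft_force: [0.4, 1.0, -0.3]
finger_gap: 0.0513
```

Run:
```python
from h import *
where(2)
w=snap('wrist','w19'); s=snap('side','s19')
a=cv2.cvtColor(w['img'],cv2.COLOR_RGB2BGR)[30:235,180:420]; b=cv2.cvtColor(s['img'],cv2.COLOR_RGB2BGR)[130:200,210:310]
a=cv2.resize(a,None,fx=2.5,fy=2.5,interpolation=cv2.INTER_CUBIC);cv2.imwrite('pics/w19z.png',a)
cv2.imwrite('pics/s19z.png',cv2.resize(b,None,fx=7,fy=7,interpolation=cv2.INTER_CUBIC))
```

```text
t=25.35  x 43.7 t 72.75 h 186.91 th -0.06 | f_t(nubward) -1.03 f_x 0.16 f_z -0.33 gap 0.0513
```

View pics/w19z.png

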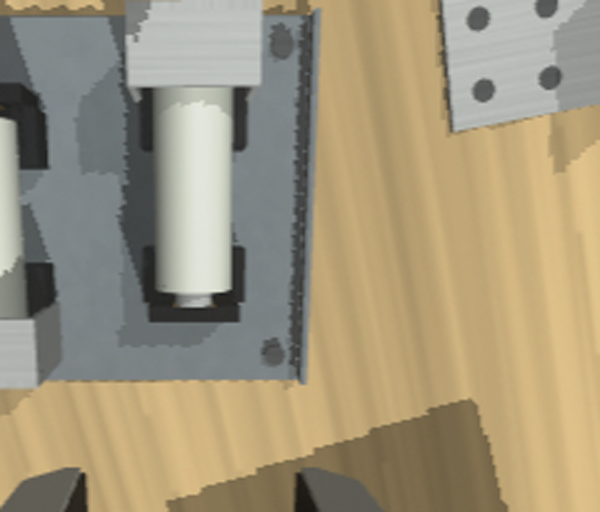

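View pics/s19z.png

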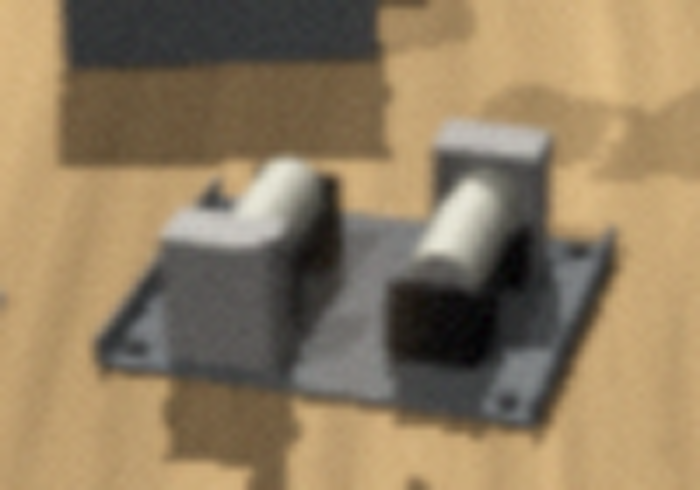

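step_arm(rows=[[0,0,0,0,0,0,0.1],[0,0,0,0,0,0,0.1],[0,0,0,0,0,0,0.1]])

```text
time: 25.75
tcp_pos: [0.5812, -0.2978, 0.2725]
tool_rot: [[0.001, 0.248, 0.969], [0.001, 0.969, -0.248], [-1.0, 0.001, 0.001]]
ft_force: [1.4, 0.5, -0.5]
finger_gap: 0.0512
```

Run:
```python
from h import *
from bench import sign_off
st(); print(sign_off())
```

```text
t 25.75 tcp [ 0.5812 -0.2978  0.2725] ft [ 1.44  0.54 -0.51] tq [-0.106  0.048  0.041] gap 0.0512
the job is handed in; nothing more can be done
None
```

I loaded both cells into the carrier and handed the job in at about 25.8 s. The cell with its nub towards +y went into bay 1, and the other into bay 2. Each was pushed under its hood at a 14° tilt until the spring force read about 9 N, or roughly 9 mm, tipped level, eased back and let go.

**Last checks:**
- The wrist and side pictures show each cell level between its rails, flat end under the hood and nub at the end wall.
- The gripper was clear of everything, with wrist forces near zero.
- Spring travel was only inferred from force. The peak reading was about 10.2 N, well short of the 12.6 mm limit. The final 6 mm at each spring was not measured directly.
- The wrench and jar were not looked at again after the last placement. Nothing came near them.

**Disagreements along the way:**
- In each bay the tilted cell first rested lightly on the end wall's top, about 6 N upward. I raised it 2 to 3 mm and carried on.
- While closing on the second cell in the rack the wrist read about 10 N sideways, which went away on lifting. That cell then sat about 1.5 mm lower in the fingers than assumed.
- The top and wrist cameras differed by 2 to 3 mm on where the carrier and bay 2's hood were, so I set the push depth from the felt force.

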